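# Scrape both edges of a drip tray cover and refit it

### The arm

A 6-joint arm with a two-finger parallel gripper is mounted at the origin on a cart in front of the work surface, level with it; the furniture and walls round the work are solid. World frame = base frame: x ahead of the robot, y to its left, z up, the work surface at z = 0. Lengths are in mm, angles in rad, forces in N, time in s.
With the tool pointing down it reaches from about 300 to 875 mm from the base axis. Payload 4.2 kg.
Tool frame: the origin (TCP) lies midway between the tips of the shut fingers; the grasp point (between the pads) lies 19 mm behind it; z points along the fingers, y is the direction in which the jaws open and shut (so a half turn about z gives the same grasp; the last joint's range is limited). The gripper opens to 85 mm and grips with 20 to 120 N. Pads are 22 mm wide; open, the fingers measure 114 mm over their backs; the gripper's body (76 mm by 85 mm) begins 54 mm behind the grasp point. The pads swing forward as they close: fully open they stand 13 mm farther back than shut.
Start: joints at [-1.267, 0.32, 1.565, -0, 1.257, -0.02], TCP at [182.952, -545.133, 231.338] pointing down, gripper open.
Joint ranges: [-3.11, 3.11], [-0.84, 2.01], [0.21, 2.61], [-1.34, 4.49], [0.05, 2.63], [-2.56, 2.56]. Speed limits (rad/s): [2.57, 2.57, 3.14, 3.14, 3.14, 3.14].

### API

Orientations are given as a unit quaternion [w, x, y, z].
In Python, from bench import sense, grab_frame, sign_off gives the robot as it stands. The module is installed in compiled form; this text tells all that it offers.
- The arm moves only by the shell command python3 -m creep 'ROWS'. ROWS is JSON, a list of rows, each a list of 7 numbers: the shift along the world's x, y, z in cm, then the turn, a rotation vector about the world's x, y, z in degrees, then the closure in counts, from 0 (fully open) to 255 (shut). A call has 1 to 8 rows; each row is the pose to reach, as a shift and turn from the pose commanded when the call began; what a row does not reach only later rows make up. A row lasts 1/10 s, in which the tool goes at most 50 mm and 8.59 degrees, less where a joint would pass 70% of its speed; a pose out of reach is approached as far as the arm can. A call with a gripper value outside its range is refused whole. The fingers move at their own pace and stop on an object; the grip force is fixed at half the most. Time passes only in rows, so rows that repeat a pose let the fingers close. It gives the time, the measured TCP pose, the force and the opening at its end, in the units of the state.
- sense(): the state, without advancing time (a new reading comes with each control period).
- grab_frame(name): name is "scene" or "top"; returns a dict with "img" (400x640x3 uint8, red, green, blue), "K" (3x3 intrinsics, pixels), "T" (4x4, takes a point from camera to world coordinates). Camera axes: x right, y down, z forward; pixel columns grow to the right and rows downward; lengths in mm; the calibration is good to about 2 mm. A picture is of the moment at which its call begins. There is no depth.
- sign_off(): hands the job in, once; it reports no verdict.
The state is a dict: "clock": time; "joints": joint angles; "joint_vel": joint speeds; "tau": joint torques, N m; "position": TCP position; "tcp_rot": TCP orientation; "ft_force": force on the tool from outside, world axes, zero at the start; "moment": the same for the moment, N m; "grip_width": finger opening in mm.
Only numpy, scipy, OpenCV 4.12 (cv2) and the standard library are available. Lean on these libraries where they do the work, as an engineer would, in place of code of your own. Each camera call takes 0.05 s, during which the arm holds its last target. There are 200 camera calls.

### The job

Pick the drip tray cover with the black grip off the sloping stand and clean its two long edges on the yellow sprung scraper, the blue edge first: hold the cover level with the edge pushing the blade back part-way (never onto its stop), and draw it past the blade over the whole length towards the sink on the robot's right; then turn it round and do the orange edge the same way, again towards the sink. Then lower the cover gently over the two pins of the black drip tray, top up and either way round, until it rests flush on the rim, and let go. Leave the other things where they stand.

Things in the scene. Friction and masses are not known exactly. Their poses are not given: they have to be found in the camera images.
- cover: Steel cover, 100 (x) x 160 (y) x 6 mm, 0.3 kg; blue strip on its +x long edge, orange on -x (edge faces at x = +-50, strips 10 high). Square black grip post at the middle of its top: 28 x 28, z = 6 to 51. Two 12 mm through holes at x = 0, y = +-55. Origin: centre of underside; z out of the top. Starts on the stand, tilted 28 degrees about its x, +y (left) end low.
- drainer_stand: Fixed steel stand, 84 (x) x 150 (y) mm, with a slope of 28 degrees that falls along its +y, to an 8 mm lip at the low end; highest part 75 mm; the slope is 50 mm over the table above the origin. Origin on the table, z up.
- drip_tray: Fixed black drip tray, 90 (x) x 150 (y) mm, open top, rim 30 mm high. Two upright brass pins of 8 mm diameter at x = 0, y = +55 and -55 mm, with conical tips, ending 14 mm above the rim. Origin: centre of its underside, z up.
- tray_seat (a point): Centre of the tray at the height of its rim (30 mm over the table): the centre of the cover's underside comes here when seated. Axes as the tray's.
- scraper_stand: Fixed scraper stand: steel foot 110 x 100 mm, grey post and black housing up to 128 mm high; origin centre of its underside; its x axis is the direction in which the blade is pushed back.
- scraper_tip (a point): Foremost line of the yellow sprung scraper blade at mid-height (110 mm over the table); moves with the blade. The blade is an upright rounded bar, front radius 6 mm, 81 to 139 mm over the table. 80 mm in front (-x) of the stand's origin. Axes: x = direction in which it is pushed back, z up.
- scraper (a joint): How far the scraper blade is pushed back: 0 = sprung fully out, 0.014 m = on its stop. About 300 N/m. Meant to work at 0.003 to 0.010 m.
- salt_shaker: Bystander, not to be disturbed: glass shaker with steel top, 44 dia x 90 mm; origin at the centre of its underside.
- sugar_shaker: Bystander, not to be disturbed: glass shaker with steel top, 44 dia x 90 mm; origin at the centre of its underside.
- choc_shaker: Bystander, not to be disturbed: jar with yellow lid, 42 dia x 96 mm; origin at the centre of its underside.
- teaspoon: Bystander, not to be disturbed: steel teaspoon lying flat, 130x26x11 mm; origin at the centre of its underside.

How it is judged (in metres and radians):
On the way, in this order (a step that is already met when the one before it is completed fails the run):
1. the blue edge presses the scraper blade back by more than 1.5 mm, near the end of the cover nearer the sink (the robot's right) (within 30 mm of the end), the cover within 15 degrees of level (contact force between cover and scraper above 0.2 N and value of joint scraper above 0.0015 m and x of scraper_tip in the frame of cover above 0.044 m and angle between the z axis of cover and the z axis of scraper_stand, either way round below 0.26 rad and y of scraper_tip in the frame of cover below -0.05 m), for 0.04 s.
2. the blue edge presses the scraper blade back by more than 1.5 mm, at the middle of that edge, the cover within 15 degrees of level (contact force between cover and scraper above 0.2 N and value of joint scraper above 0.0015 m and x of scraper_tip in the frame of cover above 0.044 m and angle between the z axis of cover and the z axis of scraper_stand, either way round below 0.26 rad and y of scraper_tip in the frame of cover between -0.012 and 0.012 m), for 0.04 s.
3. the blue edge presses the scraper blade back by more than 1.5 mm, near the other end, the cover having moved towards the sink (within 30 mm of the end), the cover within 15 degrees of level (contact force between cover and scraper above 0.2 N and value of joint scraper above 0.0015 m and x of scraper_tip in the frame of cover above 0.044 m and angle between the z axis of cover and the z axis of scraper_stand, either way round below 0.26 rad and y of scraper_tip in the frame of cover above 0.05 m), for 0.04 s.
4. the orange edge presses the scraper blade back by more than 1.5 mm, near the end of the cover nearer the sink (the robot's right) (within 30 mm of the end), the cover within 15 degrees of level (contact force between cover and scraper above 0.2 N and value of joint scraper above 0.0015 m and x of scraper_tip in the frame of cover below -0.044 m and angle between the z axis of cover and the z axis of scraper_stand, either way round below 0.26 rad and y of scraper_tip in the frame of cover above 0.05 m), for 0.04 s.
5. the orange edge presses the scraper blade back by more than 1.5 mm, at the middle of that edge, the cover within 15 degrees of level (contact force between cover and scraper above 0.2 N and value of joint scraper above 0.0015 m and x of scraper_tip in the frame of cover below -0.044 m and angle between the z axis of cover and the z axis of scraper_stand, either way round below 0.26 rad and y of scraper_tip in the frame of cover between -0.012 and 0.012 m), for 0.04 s.
6. the orange edge presses the scraper blade back by more than 1.5 mm, near the other end, the cover having moved towards the sink (within 30 mm of the end), the cover within 15 degrees of level (contact force between cover and scraper above 0.2 N and value of joint scraper above 0.0015 m and x of scraper_tip in the frame of cover below -0.044 m and angle between the z axis of cover and the z axis of scraper_stand, either way round below 0.26 rad and y of scraper_tip in the frame of cover below -0.05 m), for 0.04 s.
At the end, for the whole second after the job is handed in: The cover lies on the drip tray with both holes over the pins: centre within 4 mm of the tray's centre, underside within 2 mm of the rim height, turned less than 0.06 rad from the tray (either way round), level within 0.03 rad, at rest; the scraper blade is sprung out again (horizontal distance between cover and tray_seat below 0.004 m and z of cover in the frame of tray_seat between -0.003 and 0.002 m and angle between the y axis of cover and the y axis of drip_tray, either way round below 0.06 rad and angle between cover's own z axis and vertical below 0.03 rad and linear speed of cover below 0.02 m/s and value of joint scraper below 0.001 m); the robot touches nothing.
It fails at once if the scraper blade is pushed onto its stop (beyond 13 mm) (value of joint scraper above 0.013 m).
It fails at once if the cover is dropped or slammed onto the drip tray (more than 60 N) (contact force between cover and drip_tray above 60 N).
It fails at once if a bystander (shakers, jar or teaspoon) is moved by more than 25 mm (distance of any of salt_shaker, sugar_shaker, choc_shaker, teaspoon from where it was at the start of the episode above 0.025 m).
It also fails if it takes over 62 s, if anything falls off the work surface, if the arm or the gripper's body presses on something with over 40 N, if the wrist force passes 120 N, or if a joint passes its speed limit or range.

## Working session

There is one attempt and no reset: what is moved stays moved. The work goes in short steps, Python scripts to look and compute and a shell command to move; the robot and the scene stay as the last step left them, time stands still between calls to the robot, and variables do not carry over. Pictures are saved under pics/ and viewed, about 8 in all and at most 12, crops included, and the job is handed in when it is done.

```bash
mkdir -p pics
python3 - <<'E'
from bench import sense, grab_frame
import cv2,numpy as np,pickle
s=sense();print(s)
for n in("scene","top"):
    f=grab_frame(n);cv2.imwrite(f"pics/{n}0.png",f["img"][:,:,::-1]);pickle.dump(f,open(n+"0.pkl","wb"));print(f["K"].round(1).tolist(),f["T"].round(3).tolist())
E
```

```text
{'clock': 0.0, 'joints': array([-1.26698119e+00,  3.20314935e-01,  1.56568902e+00, -1.22534260e-05,
        1.25739444e+00, -1.99708135e-02]), 'joint_vel': array([-1.64849325e-03, -1.99319922e-03,  2.37652120e-04,  4.64280980e-04,
       -6.86799024e-04,  5.85866399e-05]), 'tau': array([ 3.88176441e-04, -4.15529501e+01, -2.34161997e+01, -7.41553754e-05,
        8.03508708e-03, -3.49163280e-06]), 'position': array([ 182.81054547, -544.65970069,  230.46514865]), 'tcp_rot': array([-8.92972050e-04,  9.86923222e-01,  1.61188521e-01, -1.33476064e-04]), 'ft_force': array([-0.26011262, -0.23706146, -0.47923259]), 'moment': array([-0.03718163,  0.06234758, -0.02122378]), 'grip_width': 85.146439171958}
[[435.9, 0.0, 318.4], [0.0, 435.9, 192.3], [0.0, 0.0, 1.0]] [[0.644, -0.337, 0.687, -95.131], [-0.765, -0.256, 0.591, -539.339], [-0.023, -0.906, -0.422, 476.008], [0.0, 0.0, 0.0, 1.0]]
[[364.7, 0.0, 315.3], [0.0, 364.7, 197.3], [0.0, 0.0, 1.0]] [[-0.002, -0.983, 0.186, 427.78], [-0.999, -0.004, -0.032, 12.219], [0.032, -0.186, -0.982, 935.177], [0.0, 0.0, 0.0, 1.0]]
```

View pics/scene0.png

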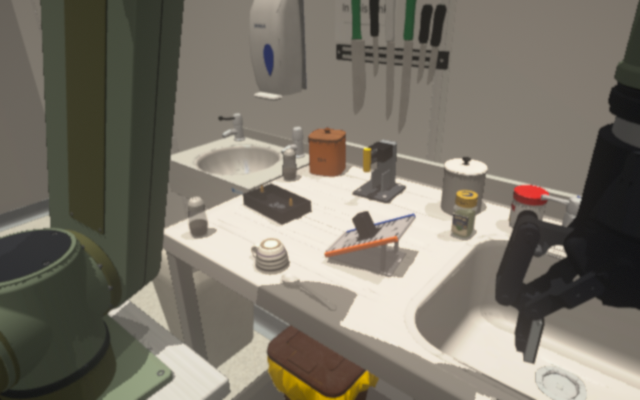

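View pics/top0.png

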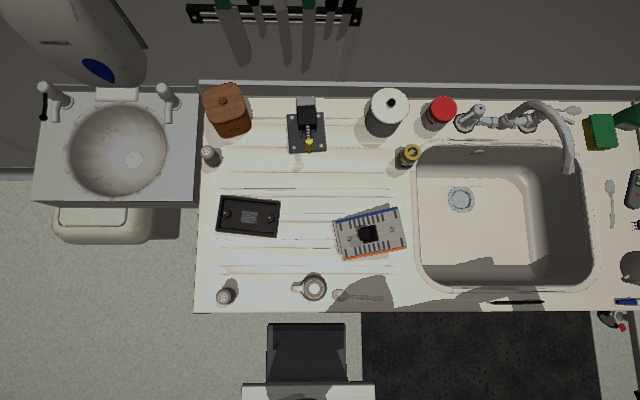

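The scene view shows the tray (278,203), scraper (380,170) and tilted cover (370,235). In the top view the tray is at (248,217), the blade at (309,146) and the grip at (368,234). I'll zoom in on the top view.

Run:
```python
import cv2
im=cv2.imread("pics/top0.png")[90:270,200:420];cv2.imwrite("pics/topc.png",cv2.resize(im,None,fx=3.3,fy=3.3,interpolation=cv2.INTER_CUBIC))
```

```text
(no output)
```

View pics/topc.png

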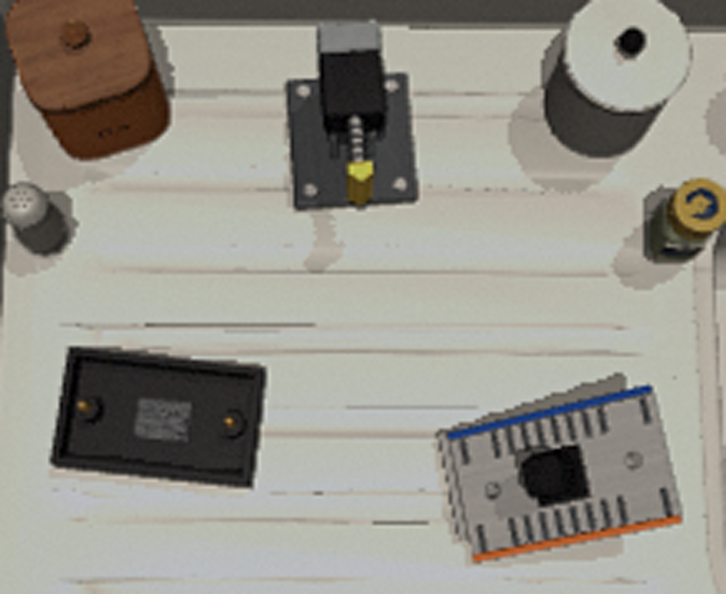

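The crop shows the cover, tray and scraper corners clearly. I'll fit poses to them and overlay the result on the scene view as a check.

```bash
cat > h.py <<'E'
import numpy as np,pickle,cv2
from scipy.optimize import least_squares
from scipy.spatial.transform import Rotation as R
def proj(f,P):
    P=np.atleast_2d(P);T=np.array(f["T"]);c=(P-T[:3,3])@T[:3,:3];p=c@np.array(f["K"]).T;return p[:,:2]/p[:,2:]
def ray(f,uv,z):
    T=np.array(f["T"]);uv=np.atleast_2d(uv);d=np.c_[uv,np.ones(len(uv))]@np.linalg.inv(np.array(f["K"])).T@T[:3,:3].T
    return T[:3,3]+d*((z-T[2,3])/d[:,2])[:,None]
def crop2px(p,s=3.3,o=(200,90)): return (np.array(p)+.5)/s-.5+np.array(o)
def pose(q,tilt=0): # x,y,z,yaw
    return R.from_euler('ZX',[q[3],tilt]).as_matrix(),np.array(q[:3])
E
python3 - <<'E'
from h import *
t=pickle.load(open("top0.pkl","rb"));s=pickle.load(open("scene0.pkl","rb"))
def fit(M,px,q0,tilt=0,fixz=None):
    def r(q):
        q=np.array(q); 
        if fixz is not None:q[2]=fixz
        Rm,p=pose(q,tilt);return (proj(t,M@Rm.T+p)-px).ravel()
    o=least_squares(r,q0,x_scale=[10,10,10,.1]);q=o.x
    if fixz is not None:q[2]=fixz
    print(q.round(3),np.degrees(q[3]).round(2),"res",np.abs(o.fun).max().round(2));return q
tr=fit(np.array([[45,75,30],[45,-75,30],[-45,-75,30],[-45,75,30],[0,55,44],[0,-55,44.]]),crop2px([(68,347),(266,367),(252,488),(50,467),(84,405),(230,421)]),[500,180,0,0],0,0)
Mc=np.array([[50,80,8],[50,-80,8],[-50,-80,8],[-50,80,8],[0,55,6],[0,-55,6.]])
pc=crop2px([(447,437),(652,389),(682,520),(475,561),(493,490),(633,461)])
T=-np.radians(28)
for fz in(None,50,55):
    cv=fit(Mc,pc,[450,-120,50,.2],T,fz)
for zf in(8,12):sc=fit(np.array([[55,50,zf],[55,-50,zf],[-55,-50,zf],[-55,50,zf]]),crop2px([(287,80),(408,73),(418,200),(296,210)]),[700,0,0,0],0,0)
print("blade top",ray(t,crop2px([(360,165),(360,178)]),139), "scraper tip by pose",pose(sc)[0]@[-80,0,110]+pose(sc)[1])
print("post top px",proj(t,np.array([[a,b,51] for a,b in((14,14),(14,-14),(-14,-14),(-14,14))])@pose(cv,T)[0].T+cv[:3])*1)
# overlay
img=np.ascontiguousarray(s["img"][:,:,::-1]);img=cv2.resize(img[120:290,200:480],None,fx=2.85,fy=2.85,interpolation=cv2.INTER_CUBIC)
def ov(M,q,tilt,c):
    Rm,p=pose(q,tilt)
    for u in proj(s,np.array(M)@Rm.T+p):
        u=((u+.5-[200,120])*2.85-.5);cv2.circle(img,tuple(int(v) for v in u),3,c,1)
Mp=[[a,b,51] for a,b in((14,14),(14,-14),(-14,-14),(-14,14))]
fz=fit(Mc,pc,[450,-120,50,.2],T,50)
ov(Mc,fz,T,(0,255,0));ov(Mp,fz,T,(255,0,255))
ov([[45,75,30],[45,-75,30],[-45,-75,30],[-45,75,30],[0,55,44],[0,-55,44.]],tr,0,(0,255,0))
ov([[-80,0,81],[-80,0,139]],sc,0,(0,0,255));ov([[55,50,8],[55,-50,8],[-55,-50,8],[-55,50,8]],sc,0,(0,255,0))
cv2.imwrite("pics/sc_ov.png",img)
E
```

```text
[ 5.51557e+02  1.50744e+02  0.00000e+00 -1.01000e-01] -5.81 res 0.59
[ 5.05980e+02 -1.53004e+02  3.68710e+01  1.87000e-01] 10.73 res 0.91
[ 5.04852e+02 -1.50522e+02  5.00000e+01  1.87000e-01] 10.72 res 1.34
[ 5.04423e+02 -1.49577e+02  5.50000e+01  1.87000e-01] 10.72 res 1.5
[7.80879e+02 5.72100e+00 0.00000e+00 7.80000e-02] 4.45 res 0.43
[7.79368e+02 5.74700e+00 0.00000e+00 7.80000e-02] 4.45 res 0.52
blade top [[712.82290819   1.27823563 139.        ]
 [703.37808848   1.26448395 139.        ]] scraper tip by pose [ 6.99608362e+02 -4.54956783e-01  1.10000000e+02]
post top px [[356.86558333 229.53720803]
 [368.21358977 226.97453352]
 [370.83989505 239.04040396]
 [359.38991309 241.45626477]]
[ 5.04852e+02 -1.50522e+02  5.00000e+01  1.87000e-01] 10.72 res 1.34
```

View pics/sc_ov.png

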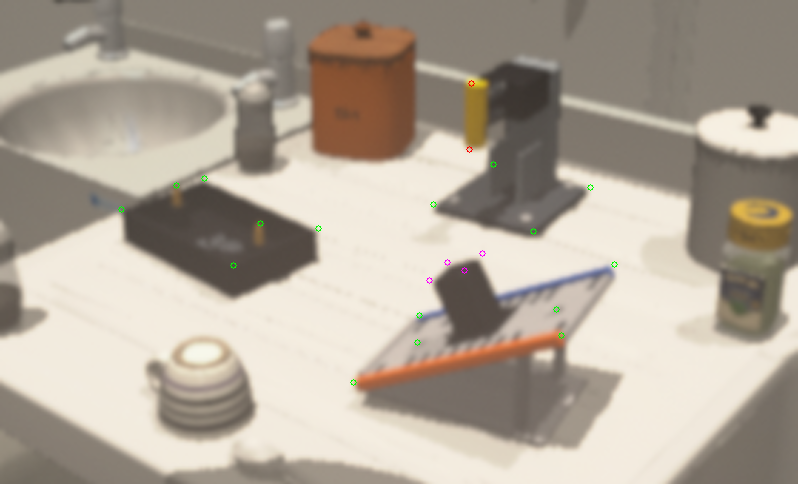

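The overlay agrees within about 2 mm for the tray and blade, and the cover's post top suggests the cover is slightly lower (z about 47). I'll refit using both views and work out the grasp.

Run:
```python
from h import *
from bench import sense
t=pickle.load(open("top0.pkl","rb"));s=pickle.load(open("scene0.pkl","rb"))
T=-np.radians(28)
Mc=np.array([[50,80,8],[50,-80,8],[-50,-80,8],[-50,80,8],[0,55,6],[0,-55,6.]])
pc=crop2px([(447,437),(652,389),(682,520),(475,561),(493,490),(633,461)])
Ms=np.array([[50,-80,8],[-50,80,8],[-50,-80,8],[-14,14,51],[14,-14,51.]])
ps=crop2px([(613,268),(357,379),(562,332),(437,284),(482,262)],2.85,(200,120))
def r(q):
    Rm,p=pose(q,T);return np.r_[(proj(t,Mc@Rm.T+p)-pc).ravel(),(proj(s,Ms@Rm.T+p)-ps).ravel()]
o=least_squares(r,[505,-150,48,.19],x_scale=[10,10,10,.1]);print(o.x.round(3),o.fun.reshape(-1,2).round(1).tolist())
q=o.x;Rc,p=pose(q,T);Rt=Rc@np.diag([1,-1,-1])
st=sense();w=st["tcp_rot"];R0=R.from_quat([w[1],w[2],w[3],w[0]])
print("rotvec",np.degrees((R.from_matrix(Rt)*R0.inv()).as_rotvec()).round(2),"normal",Rc[:,2].round(3))
for d in(90,16):g=p+Rc@[0,0,d];print(d,g.round(1),"shift cm",((g-st["position"])/10).round(2))
print("jar",ray(t,[[410,152]],96),"salt",ray(t,[[206,152],[225,293]],90))
```

```text
[ 5.05635e+02 -1.51040e+02  4.82620e+01  1.85000e-01] [[0.5, -1.3], [-0.3, -1.5], [0.4, 0.8], [-0.1, 0.5], [-0.1, 0.1], [0.2, -0.3], [1.1, -0.3], [-0.6, 1.8], [0.1, 1.9], [-2.1, -0.5], [0.5, -2.4]]
rotvec [-27.21  -7.08  -7.78] normal [-0.086  0.461  0.883]
90 [ 497.9 -109.5  127.7] shift cm [ 31.5   43.52 -10.28]
16 [ 504.3 -143.7   62.4] shift cm [ 32.14  40.11 -16.82]
jar [[ 699.2001963  -244.41846743   96.        ]] salt [[697.02337801 246.37924805  90.        ]
 [369.64704662 186.90855253  90.        ]]
```

```bash
python3 -m creep '[[31.5,43.5,-2,-27.2,-7.1,-7.8,0],[31.5,43.5,-2,-27.2,-7.1,-7.8,0],[31.5,43.5,-2,-27.2,-7.1,-7.8,0],[31.5,43.5,-2,-27.2,-7.1,-7.8,0],[31.5,43.5,-2,-27.2,-7.1,-7.8,0],[31.5,43.5,-2,-27.2,-7.1,-7.8,0],[31.5,43.5,-2,-27.2,-7.1,-7.8,0],[31.5,43.5,-2,-27.2,-7.1,-7.8,0]]'; python3 -c "
from bench import sense;s=sense();print(s['joints'],s['position'])"
```

```text
clock: 0.9
position: [396.8, -248.4, 217.4]
tcp_rot: [0.242, 0.966, 0.09, 0.023]
ft_force: [1.0, -0.2, -0.3]
grip_width: 85.8
[-0.29718313  0.06004007  2.04166988 -0.57102694  0.88195715  1.42276569] [ 396.80332811 -248.39569165  217.44590619]
```

```bash
python3 -m creep '[[8,11,-1,0,0,0,0],[8,11,-1,0,0,0,0],[8,11,-1,0,0,0,0],[8,11,-1,0,0,0,0],[8,11,-1,0,0,0,0],[8,11,-1,0,0,0,0]]'
cat > go.py <<'E'
from h import *
from bench import sense
import sys
def rot(st): w=st["tcp_rot"];return R.from_quat([w[1],w[2],w[3],w[0]])
def rel(pt,Rt):
    st=sense();print("at",st["position"].round(1),"F",st["ft_force"].round(1),"w",round(st["grip_width"],1),"t",round(st["clock"],2),"j",st["joints"].round(2))
    print("shift cm",((np.array(pt)-st["position"])/10).round(2),"turn",np.degrees((R.from_matrix(Rt)*rot(st).inv()).as_rotvec()).round(2))
F=np.diag([1,-1,-1.])
E
python3 - <<'E'
from go import *
Rc,p=pose([505.6,-151,48.3,.186],-np.radians(28))
for d in(60,16):rel(p+Rc@[0,0,d],Rc@F)
E
```

```text
clock: 1.5
position: [475.3, -141.0, 207.1]
tcp_rot: [0.242, 0.966, 0.089, 0.022]
ft_force: [0.6, -0.3, 0.6]
grip_width: 85.4
at [ 475.3 -141.   207.1] F [ 0.6 -0.3  0.6] w 85.4 t 1.5 j [-0.01  0.17  1.93 -0.58  1.01  1.68]
shift cm [  2.51   1.77 -10.59] turn [ 0.1  -0.02  0.11]
at [ 475.3 -141.   207.1] F [ 0.6 -0.3  0.6] w 85.4 t 1.5 j [-0.01  0.17  1.93 -0.58  1.01  1.68]
shift cm [  2.89  -0.26 -14.47] turn [ 0.1  -0.02  0.11]
```

```bash
python3 -m creep '[[2.3,3.1,-4,0,0,0,0],[2.3,3.1,-7.9,0,0,0,0],[2.3,3.1,-7.9,0,0,0,0],[2.3,3.1,-7.9,0,0,0,0],[2.3,3.1,-7.9,0,0,0,0]]';  python3 - <<'E'
from go import *
Rc,p=pose([505.6,-151,48.3,.186],-np.radians(28))
for d in(60,16):rel(p+Rc@[0,0,d],Rc@F)
from bench import grab_frame
f=grab_frame("scene");cv2.imwrite("pics/s1.png",cv2.resize(f["img"][80:290,240:520,::-1],None,fx=2.8,fy=2.8))
E
```

```text
clock: 2.0
position: [499.8, -110.4, 130.5]
tcp_rot: [0.242, 0.966, 0.088, 0.024]
ft_force: [-0.5, -0.8, 0.4]
grip_width: 85.5
at [ 499.8 -110.4  130.5] F [-0.5 -0.8  0.4] w 85.5 t 2.0 j [ 0.05  0.3   1.99 -0.65  0.89  1.87]
shift cm [ 0.06 -1.29 -2.92] turn [0.11 0.22 0.14]
at [ 499.8 -110.4  130.5] F [-0.5 -0.8  0.4] w 85.5 t 2.0 j [ 0.05  0.3   1.99 -0.65  0.89  1.87]
shift cm [ 0.44 -3.32 -6.8 ] turn [0.11 0.22 0.14]
```

View pics/s1.png

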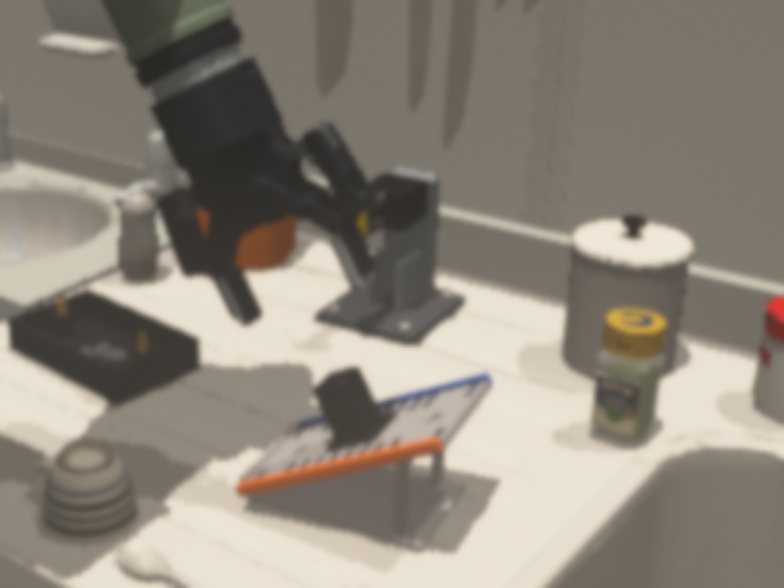

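The jaws straddle the post axis: fingertips at (247,315) and (362,280), post top at about (345,385). I'll go in and close.

```bash
python3 -m creep '[[0.1,-1.2,-2.5,0,0.2,0.1,0],[0.3,-2.5,-5,0,0.2,0.1,0],[0.4,-3.2,-6.7,0,0.2,0.1,0],[0.4,-3.2,-6.7,0,0.2,0.1,0],[0.4,-3.2,-6.7,0,0.2,0.1,0],[0.4,-3.2,-6.7,0,0.2,0.1,60]]';  python3 - <<'E'
from go import *
Rc,p=pose([505.6,-151,48.3,.186],-np.radians(28))
rel(p+Rc@[0,0,16],Rc@F)
E
python3 -m creep '[[0,0,0,0,0,0,120],[0,0,0,0,0,0,180],[0,0,0,0,0,0,220],[0,0,0,0,0,0,220],[0,0,0,0,0,0,220],[0,0,0,0,0,0,220]]'
```

```text
clock: 2.65
position: [504.3, -141.3, 63.1]
tcp_rot: [0.242, 0.966, 0.09, 0.023]
ft_force: [0.1, 0.1, -0.6]
grip_width: 73.0
at [ 504.3 -141.3   63.1] F [ 0.1  0.1 -0.6] w 73.0 t 2.65 j [-0.01  0.41  2.06 -0.76  0.73  1.97]
shift cm [-0.01 -0.23 -0.07] turn [ 0.1   0.04 -0.05]
clock: 3.25
position: [503.9, -141.5, 62.3]
tcp_rot: [0.242, 0.966, 0.091, 0.022]
ft_force: [-0.9, 0.1, 5.4]
grip_width: 27.4
```

Gripped (width 27.4, so the post is between the pads). I'll lift and level.

```bash
python3 -m creep '[[0,0,3,0,0,0,255],[0,0,7,0,0,0,255],[0,0,10,0,0,0,255],[2,4,12,7,1.3,-1,255],[4,8,12,14,2.6,-2,255],[6,12,12,21,4,-4,255],[8,16,12,27.5,5.2,-6.2,255],[8,16,12,27.5,5.2,-6.2,255]]'
python3 - <<'E'
from go import *
Rs,_=pose([0,0,0,.0777]);tip=np.array([701,0,110.])
rel(tip+Rs@[-80,70,13],Rs@F)
E
```

```text
clock: 4.05
position: [586.1, 20.6, 180.7]
tcp_rot: [-0.0, 0.999, 0.042, -0.013]
ft_force: [0.4, -1.3, -3.3]
grip_width: 27.3
at [586.1  20.6 180.7] F [ 0.4 -1.3 -3.3] w 27.3 t 4.05 j [ 0.02  0.39  1.6  -0.    1.19  1.5 ]
shift cm [ 2.97  4.3  -5.77] turn [ 0.04 -1.53 -0.37]
```

```bash
python3 -m creep '[[2.9,4.3,-3,0,-1.5,-0.4,255],[2.9,4.3,-5.7,0,-1.5,-0.4,255],[2.9,4.3,-5.7,0,-1.5,-0.4,255],[2.9,4.3,-5.7,0,-1.5,-0.4,255],[2.9,4.3,-5.7,0,-1.5,-0.4,255]]'
python3 - <<'E'
from go import *
from bench import grab_frame
Rs,_=pose([0,0,0,.0777]);tip=np.array([701,0,110.])
rel(tip+Rs@[-80,70,13],Rs@F)
t=grab_frame("top");s=grab_frame("scene")
pickle.dump(t,open("t2.pkl","wb"));pickle.dump(s,open("s2.pkl","wb"))
a=cv2.resize(t["img"][110:230,230:350,::-1],None,fx=3.3,fy=3.3,interpolation=cv2.INTER_CUBIC)
b=cv2.resize(s["img"][90:210,300:420,::-1],None,fx=3.3,fy=3.3,interpolation=cv2.INTER_CUBIC)
cv2.imwrite("pics/p2.png",np.hstack([a,b]))
E
```

```text
clock: 4.55
position: [612.6, 61.0, 125.7]
tcp_rot: [0.002, 0.999, 0.038, -0.0]
ft_force: [-0.2, -0.3, -0.5]
grip_width: 27.3
at [612.6  61.  125.7] F [-0.2 -0.3 -0.5] w 27.3 t 4.55 j [ 0.08  0.46  1.62 -0.01  1.06  1.58]
shift cm [ 0.32  0.26 -0.27] turn [ 0.27 -0.03  0.06]
```

View pics/p2.png

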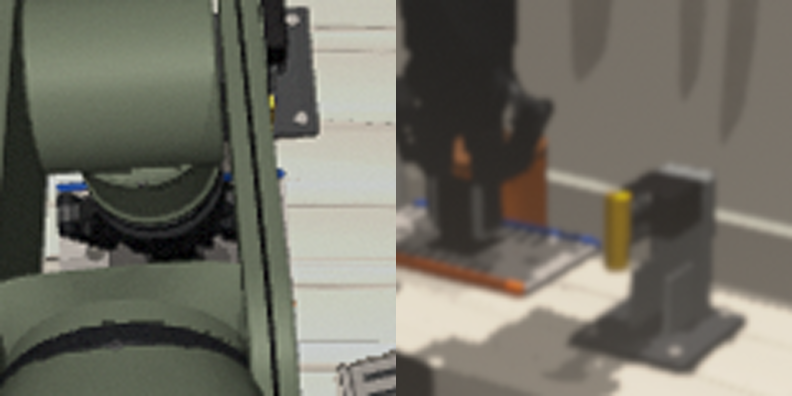

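Left panel: the blue edge runs from (57,187) to (284,174). Right panel: the blue corner is at (600,243), the orange corner at (523,283) and the blade's front silhouette at x of about 606. I'll measure both.

Run:
```python
from go import *
t=pickle.load(open("t2.pkl","rb"));s=pickle.load(open("s2.pkl","rb"));t0=pickle.load(open("top0.pkl","rb"))
pt=crop2px([(57,184),(284,172)],3.3,(230,110));ps=crop2px([(205,238),(127,281)],3.3,(300,90))
Mt=np.array([[50,80,8],[50,-80,8.]]);Ms=np.array([[50,-80,8],[-50,-80,8.]])
def r(q):
    Rm,p=pose(q);return np.r_[(proj(t,Mt@Rm.T+p)-pt).ravel(),(proj(s,Ms@Rm.T+p)-ps).ravel()]
o=least_squares(r,[615,63,107,.08],x_scale=[10,10,10,.1]);print("cover",o.x.round(3),o.fun.round(1))
st=sense();print("tcp-cover",(pose(o.x)[0].T@(st["position"]-o.x[:3])).round(1))
# blade: scene silhouette + top views
Rs,_=pose([0,0,0,.0777])
sil=np.array([-.644*6,.765*6,0]);
pb=crop2px([(210,195),(209,262)],3.3,(300,90))
pt0=crop2px([(360,178),(360,203)])  # top front edge, bottom front
def rb(x):
    tip=np.array([x[0],x[1],110]);c=tip+Rs@[6,0,0]
    return np.r_[(proj(s,[c+sil+[0,0,27],c+sil-[0,0,27]])-pb)[:,0],(proj(t0,[tip+[0,0,29],tip-[0,0,29]])-pt0).ravel()]
b=least_squares(rb,[701,0]);print("tip",b.x,b.fun.round(2))
rel(np.r_[b.x,110]+Rs@[-80,70,13],Rs@F)
```

```text
cover [6.10683e+02 5.99420e+01 1.14848e+02 7.30000e-02] [-0.3  0.2  0.5 -0.5  0.4 -0.7 -0.6  0.8]
tcp-cover [ 2.2  0.9 11.3]
tip [703.11826999   1.65817191] [ 0.48  0.31 -0.17  0.11 -0.5   0.38]
at [612.8  61.  126.1] F [ 0.1 -1.  -2.4] w 27.4 t 4.65 j [ 0.08  0.46  1.62 -0.01  1.06  1.58]
shift cm [ 0.51  0.43 -0.31] turn [0.25 0.04 0.08]
```

```bash
python3 -m creep '[[1.8,0.45,-0.1,0.2,0,0.1,255],[3.5,0.9,-0.2,0.2,0,0.1,255],[3.5,0.9,-0.2,0.2,0,0.1,255],[3.5,0.9,-0.2,0.2,0,0.1,255],[3.5,0.9,-0.2,0.2,0,0.1,255]]'
python3 - <<'E'
from go import *
import time
Rs,_=pose([0,0,0,.0777])
rel(np.r_[703,1.7,110]+Rs@[-41,70,13],Rs@F)
E
python3 -m creep '[[0,0,0,0,0,0,255],[0.3,0,0,0,0,0,255],[0.6,0.05,0,0,0,0,255],[0.8,0.05,0,0,0,0,255],[0.8,0.05,0,0,0,0,255],[0.8,0.05,0,0,0,0,255]]'
python3 - <<'E'
from go import *
from bench import grab_frame
Rs,_=pose([0,0,0,.0777])
rel(np.r_[703,1.7,110]+Rs@[-41,70,13],Rs@F)
t=grab_frame("top");s=grab_frame("scene")
pickle.dump(s,open("s3.pkl","wb"))
a=cv2.resize(t["img"][110:230,230:350,::-1],None,fx=3.3,fy=3.3,interpolation=cv2.INTER_CUBIC)
b=cv2.resize(s["img"][90:210,300:420,::-1],None,fx=3.3,fy=3.3,interpolation=cv2.INTER_CUBIC)
cv2.imwrite("pics/p3.png",np.hstack([a,b]))
E
```

```text
clock: 5.15
position: [646.5, 70.2, 122.8]
tcp_rot: [0.0, 0.999, 0.039, -0.001]
ft_force: [-0.1, -0.9, -3.9]
grip_width: 27.2
at [646.5  70.2 122.8] F [-0.1 -0.9 -3.9] w 27.2 t 5.15 j [ 0.09  0.52  1.53 -0.    1.1   1.58]
shift cm [ 1.02 -0.19  0.02] turn [ 0.06 -0.13 -0.05]
clock: 5.75
position: [655.0, 71.1, 122.3]
tcp_rot: [0.0, 0.999, 0.039, -0.002]
ft_force: [-2.5, -1.1, -1.3]
grip_width: 27.5
at [655.   71.1 122.3] F [-2.5 -1.1 -1.3] w 27.5 t 5.75 j [ 0.09  0.53  1.51 -0.    1.11  1.58]
shift cm [ 0.17 -0.28  0.07] turn [ 0.06 -0.17 -0.06]
```

View pics/p3.png

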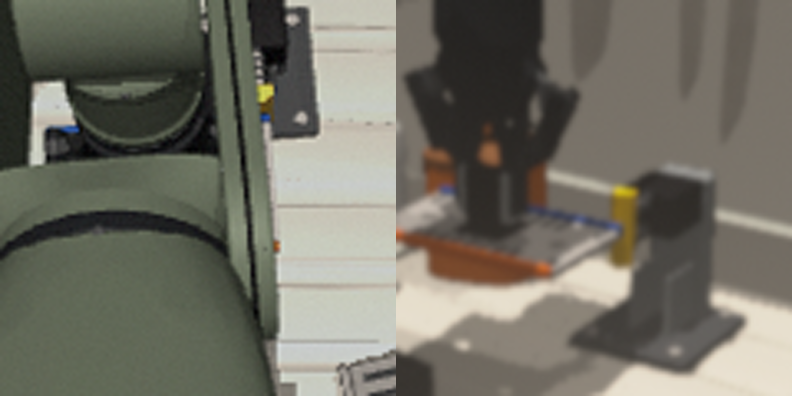

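The blade's silhouette has moved from about 606 to 612 and touches the blue edge at its right end. I'll measure the shift numerically.

```bash
cat > yel.py <<'E'
from go import *
def blade(f):
    im=f["img"][140:175,350:385].astype(float);Y=np.clip(im[:,:,0]-im[:,:,2]-40,0,60)*(im[:,:,1]>0.6*im[:,:,0])
    Y=Y[:, :] if True else Y
    m=Y[9:26];x=np.arange(35)+350;return (m.sum(0)@x/m.sum()).round(2),m.sum(0).round(0)
def defl(f2,f3,tip=np.array([703.,1.7,115])):
    d=np.array([.997,.078,0]);k=(proj(f3,tip+10*d)-proj(f3,tip))[0,0]/10
    a,A=blade(f2);b,B=blade(f3);
    # left edge shift by cross-correlation of left flank
    from numpy import interp
    sh=np.arange(-2,6,.05);x=np.arange(35.);e=[((interp(x-q,x,A)-B)[:]**2).sum() for q in sh]
    return (b-a)/k, sh[int(np.argmin(e))]/k, k
E
python3 - <<'E'
from yel import *
a=pickle.load(open("s2.pkl","rb"));b=pickle.load(open("s3.pkl","rb"))
print(blade(a),blade(b),defl(a,b))
E
```

```text
(np.float64(366.92), array([  0.,   0.,   0.,   0.,   0.,   0.,   0.,   0.,   0.,   0.,   0.,
         0.,   0., 131., 488., 719., 896., 958., 936., 780., 424.,  32.,
         0.,   0.,   0.,   0.,   0.,   0.,   0.,   0.,   0.,   0.,   0.,
         0.,   0.])) (np.float64(368.86), array([  0.,   0.,   0.,   0.,   0.,   0.,   0.,   0.,   0.,   0.,   0.,
         0.,   0.,   0.,   0., 125., 408., 527., 595., 780., 861., 644.,
       211.,   1.,   0.,   0.,   0.,   0.,   0.,   0.,   0.,   0.,   0.,
         0.,   0.])) (np.float64(9.067520412374067), np.float64(8.646862248913441), np.float64(0.21395044199211952))
```

Deflection is about 7–8 mm (force 2.4 N, image 8–9, geometry 5.4), so I'll back off 1 mm while starting the draw.

```bash
python3 -m creep '[[-0.1,0,0,0,0,0,255],[0.02,-1.5,0,0,0,0,255],[0.14,-3,0,0,0,0,255],[0.25,-4.5,0,0,0,0,255],[0.37,-6,0,0,0,0,255],[0.45,-7.1,0,0,0,0,255],[0.45,-7.1,0,0,0,0,255],[0.45,-7.1,0,0,0,0,255]]'
python3 - <<'E'
from yel import *
from bench import grab_frame
Rs,_=pose([0,0,0,.0777])
rel(np.r_[703,1.7,110]+Rs@[-41,0,13],Rs@F)
s=grab_frame("scene");pickle.dump(s,open("s4.pkl","wb"));a=pickle.load(open("s2.pkl","rb"))
print(blade(s),defl(a,s))
E
```

```text
clock: 6.65
position: [659.8, -1.0, 122.4]
tcp_rot: [0.001, 0.999, 0.039, -0.001]
ft_force: [-2.5, -1.3, -3.2]
grip_width: 27.1
at [659.8  -1.  122.4] F [-2.5 -1.3 -3.2] w 27.1 t 6.65 j [-0.02  0.53  1.51 -0.    1.11  1.48]
shift cm [ 0.23 -0.05  0.06] turn [ 0.1  -0.12 -0.01]
(np.float64(369.66), array([  0.,   0.,   0.,   0.,   0.,   0.,   0.,   0.,   0.,   0.,   0.,
         0.,   0.,   0.,   0.,   0.,   0.,  69., 242., 315., 331., 293.,
       122.,   0.,   0.,   0.,   0.,   0.,   0.,   0.,   0.,   0.,   0.,
         0.,   0.])) (np.float64(12.806704087579927), np.float64(11.918647964718526), np.float64(0.21395044199211952))
```

Run:
```python
from yel import *
for n in("s2","s3","s4"):
    f=pickle.load(open(n+".pkl","rb"));im=f["img"][144:176,358:378].astype(int);Y=np.clip(im[:,:,0]-im[:,:,2],0,150)
    print(n);[print(144+i,*Y[i]) for i in range(2,28,3)]
```

```text
s2
146 20 22 21 21 20 22 24 25 24 23 23 18 15 10 8 6 6 7 7 7
149 16 16 16 18 27 52 82 106 126 148 150 150 120 63 17 6 6 7 8 8
152 16 15 16 18 27 48 67 81 95 98 95 87 63 32 12 7 6 6 6 7
155 15 16 16 17 27 48 67 81 92 98 97 86 64 31 11 6 7 8 9 8
158 16 16 16 17 27 47 66 80 92 95 94 85 64 31 11 6 8 7 7 7
161 0 0 0 10 24 48 67 79 90 95 93 83 62 31 11 8 9 10 9 8
164 0 0 0 0 15 45 67 78 88 93 90 75 48 24 16 15 16 16 14 9
167 17 19 19 21 28 43 64 77 87 91 89 73 44 23 17 16 16 15 14 10
170 28 27 28 31 37 45 61 79 83 85 80 66 47 30 20 15 11 8 7 8
s3
146 20 21 21 20 20 20 23 36 66 85 83 76 65 54 43 22 9 6 7 7
149 16 16 16 15 17 19 30 63 112 136 138 139 138 125 90 41 12 6 6 6
152 16 15 15 16 16 17 28 56 88 100 101 99 96 83 58 27 10 6 6 6
155 0 4 9 11 12 14 26 54 85 97 97 96 93 77 52 25 10 8 7 7
158 0 0 0 0 0 0 0 0 0 0 25 68 87 76 50 22 9 7 7 8
161 15 15 14 13 14 15 16 15 12 16 39 74 88 75 47 21 9 9 9 8
164 21 20 18 16 14 15 21 37 56 67 74 81 83 68 37 19 15 15 13 9
167 18 19 21 22 22 28 42 54 66 71 74 78 79 56 28 18 15 15 13 10
170 27 26 27 27 28 33 37 41 47 54 54 55 53 40 24 16 11 8 7 7
s4
146 11 8 8 7 7 7 6 8 15 31 48 48 39 33 22 13 8 7 7 8
149 8 8 7 7 7 7 7 9 25 58 85 94 95 88 67 32 10 6 6 6
152 7 7 7 7 8 8 7 9 21 46 68 76 77 72 52 25 9 7 6 6
155 7 7 8 6 8 8 7 10 25 51 69 76 77 72 53 27 10 8 7 8
158 8 7 7 7 8 7 8 6 2 0 3 12 19 22 15 3 0 0 0 3
161 7 8 8 7 8 8 9 9 10 8 4 2 0 0 0 0 0 0 0 0
164 9 8 9 8 8 9 9 10 11 13 14 13 12 12 11 12 12 11 9 9
167 9 9 9 11 11 11 12 12 13 15 15 15 14 14 13 14 14 14 14 14
170 11 10 11 11 12 11 11 12 13 13 14 14 14 14 14 13 13 13 13 15
```

By the unoccluded blade rows the deflection is 8.5–9 mm, and the blade is at the middle of the edge. I'll back off 2 mm and draw the second half.

```bash
python3 -m creep '[[-0.2,0,0,0,0,0,255],[-0.08,-1.5,0,0,0,0,255],[0.04,-3,0,0,0,0,255],[0.15,-4.5,0,0,0,0,255],[0.27,-6,0,0,0,0,255],[0.35,-7.1,0,0,0,0,255],[0.35,-7.1,0,0,0,0,255],[0.35,-7.1,0,0,0,0,255]]'
cat > ed.py <<'E'
from yel import *
from bench import grab_frame
def edges(n):
    s=grab_frame("scene");pickle.dump(s,open(n+".pkl","wb"))
    return ed(s)
def ed(s):
    o=[]
    for r in(150,152,154):
        Y=s["img"][r,355:385].astype(int);Y=np.clip(Y[:,0]-Y[:,2],0,150);m=Y.max();h=m/2;i=np.where(Y>h)[0];a,b=i[0],i[-1]
        o.append((round(355+a-(Y[a]-h)/(Y[a]-Y[a-1]),2),round(355+b+(Y[b]-h)/(Y[b]-Y[b+1]),2),int(m)))
    return o
E
python3 - <<'E'
from ed import *
Rs,_=pose([0,0,0,.0777])
rel(np.r_[703,1.7,110]+Rs@[-41,-70,13],Rs@F)
print(edges("s5"))
for n in("s2","s3","s4"):print(n,ed(pickle.load(open(n+".pkl","rb"))))
E
```

```text
clock: 7.5
position: [663.3, -71.8, 122.4]
tcp_rot: [0.001, 0.999, 0.039, -0.001]
ft_force: [-1.4, -1.3, -2.5]
grip_width: 27.6
at [663.3 -71.8 122.4] F [-1.4 -1.3 -2.5] w 27.6 t 7.5 j [-0.12  0.54  1.49 -0.    1.11  1.37]
shift cm [0.42 0.05 0.06] turn [ 0.09 -0.11 -0.01]
[(np.float64(364.08), np.float64(369.49), 122), (np.float64(363.86), np.float64(370.03), 106), (np.float64(363.83), np.float64(369.91), 106)]
s2 [(np.float64(363.67), np.float64(370.59), 138), (np.float64(363.05), np.float64(370.45), 98), (np.float64(363.05), np.float64(370.42), 98)]
s3 [(np.float64(364.89), np.float64(372.28), 108), (np.float64(364.8), np.float64(372.24), 101), (np.float64(364.76), np.float64(372.1), 100)]
s4 [(np.float64(366.72), np.float64(372.52), 83), (np.float64(366.7), np.float64(372.5), 77), (np.float64(366.58), np.float64(372.56), 77)]
```

```bash
python3 -m creep '[[0.1,0,0,0,0,0,255],[0.2,0,0,0,0,0,255],[0.2,0,0,0,0,0,255],[0.2,0,0,0,0,0,255]]'
python3 - <<'E'
from ed import *
print(edges("s6"))
from bench import grab_frame
s=pickle.load(open("s6.pkl","rb"));t=grab_frame("top")
b=cv2.resize(s["img"][90:210,300:420,::-1],None,fx=3.3,fy=3.3,interpolation=cv2.INTER_CUBIC)
a=cv2.resize(t["img"][90:210,230:350,::-1],None,fx=3.3,fy=3.3,interpolation=cv2.INTER_CUBIC)
cv2.imwrite("pics/p6.png",np.hstack([a,b]))
E
```

```text
clock: 7.95
position: [665.2, -70.6, 122.4]
tcp_rot: [0.0, 0.999, 0.04, -0.001]
ft_force: [-1.4, -1.1, -2.9]
grip_width: 27.1
[(np.float64(364.66), np.float64(369.95), 116), (np.float64(364.53), np.float64(370.04), 107), (np.float64(364.5), np.float64(369.85), 106)]
```

View pics/p6.png

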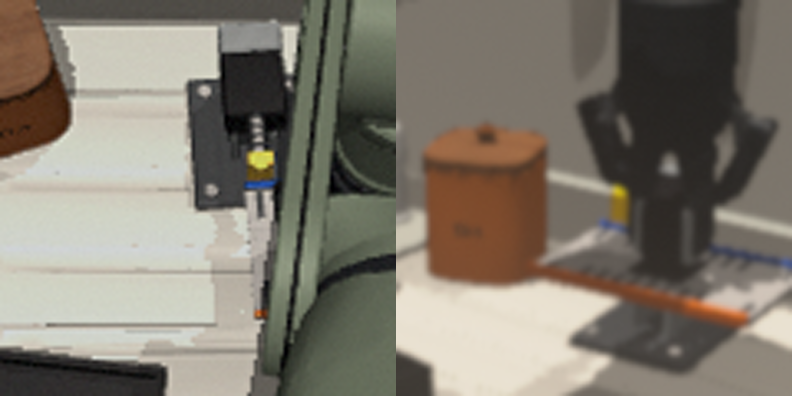

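The blade is at the left end of the blue edge and pressed in (about 6.8 mm by image), so the blue edge is done. Next I'll back off, turn it half round and go left.

```bash
python3 -m creep '[[-4,0,0,0,0,0,255],[-7.5,0,0,0,0,0,255],[-7.5,2,0,0,0,8.5,255],[-7.5,4,0,0,0,17,255],[-7.5,6,0,0,0,25.5,255],[-7.5,8,0,0,0,34,255],[-7.5,10,0,0,0,42.5,255],[-7.5,12,0,0,0,51,255]]'
python3 -m creep '[[0,1,0,0,0,8.5,255],[0,2,0,0,0,17,255],[0,2,0,0,0,25.5,255],[0,2,0,0,0,34,255],[0,2,0,0,0,42.5,255],[0,2,0,0,0,51,255],[0,2,0,0,0,59.5,255],[0,2,0,0,0,68,255]]'
python3 -m creep '[[0,0,0,0,0,8.5,255],[0,0,0,0,0,17,255],[0,0,0,0,0,25.5,255],[0,0,0,0,0,34,255],[0,0,0,0,0,42.5,255],[0,0,0,0,0,51,255],[0,0,0,0,0,59.5,255],[0,0,0,0,0,61,255]]'
python3 - <<'E'
from ed import *
Rs,_=pose([0,0,0,.0777+np.pi]);Rz,_=pose([0,0,0,.0777])
rel(np.r_[701,1.7,110]+Rz@[-66,70,13],Rs@F)
E
```

```text
clock: 8.85
position: [591.4, 50.6, 123.0]
tcp_rot: [0.001, 0.884, 0.468, 0.001]
ft_force: [-0.6, 0.1, -2.9]
grip_width: 27.3
clock: 9.65
position: [591.4, 69.9, 122.9]
tcp_rot: [0.002, 0.471, 0.882, 0.001]
ft_force: [0.1, -0.1, -2.5]
grip_width: 27.5
clock: 10.45
position: [591.2, 69.7, 122.9]
tcp_rot: [0.002, -0.04, 0.999, 0.001]
ft_force: [-1.0, 0.4, -2.6]
grip_width: 27.7
at [591.2  69.7 122.9] F [-1.   0.4 -2.6] w 27.7 t 10.45 j [ 0.1   0.43  1.68  0.    1.03 -1.55]
shift cm [ 3.85 -0.34  0.01] turn [-0.12  0.27 -0.11]
```

```bash
python3 -m creep '[[2.2,0,0,0,0.2,-0.1,255],[4.35,0.1,0,0,0.2,-0.1,255],[4.35,0.1,0,0,0.2,-0.1,255],[4.35,0.1,0,0,0.2,-0.1,255],[4.35,0.1,0,0,0.2,-0.1,255]]'
python3 - <<'E'
from ed import *
Rs,_=pose([0,0,0,.0777+np.pi]);Rz,_=pose([0,0,0,.0777])
rel(np.r_[701,1.7,110]+Rz@[-51.5,70,13],Rs@F);print(edges("s7"))
E
python3 -m creep '[[0.2,0,0,0,0,0,255],[0.5,0,0,0,0,0,255],[0.8,0,0,0,0,0,255],[0.8,0,0,0,0,0,255],[0.8,0,0,0,0,0,255]]'
python3 - <<'E'
from ed import *
print(edges("s8"))
E
python3 -m creep '[[0.2,0,0,0,0,0,255],[0.4,0,0,0,0,0,255],[0.4,0,0,0,0,0,255],[0.4,0,0,0,0,0,255]]'
python3 - <<'E'
from ed import *
print(edges("s9"))
s=pickle.load(open("s9.pkl","rb"))
from bench import grab_frame
t=grab_frame("top")
b=cv2.resize(s["img"][90:210,300:420,::-1],None,fx=3.3,fy=3.3,interpolation=cv2.INTER_CUBIC)
a=cv2.resize(t["img"][90:210,230:350,::-1],None,fx=3.3,fy=3.3,interpolation=cv2.INTER_CUBIC)
cv2.imwrite("pics/p9.png",np.hstack([a,b]))
E
```

```text
clock: 10.95
position: [633.1, 70.3, 122.3]
tcp_rot: [-0.001, -0.038, 0.999, 0.001]
ft_force: [-0.5, -0.6, -2.1]
grip_width: 27.7
at [633.1  70.3 122.3] F [-0.5 -0.6 -2.1] w 27.7 t 10.95 j [ 0.09  0.5   1.57  0.    1.08 -1.56]
shift cm [ 1.11 -0.28  0.07] turn [-0.06 -0.12  0.09]
[(np.float64(363.12), np.float64(370.53), 143), (np.float64(362.75), np.float64(370.36), 103), (np.float64(362.77), np.float64(370.39), 102)]
clock: 11.5
position: [641.8, 70.1, 122.3]
tcp_rot: [-0.001, -0.039, 0.999, 0.0]
ft_force: [0.5, 0.1, -3.0]
grip_width: 27.1
[(np.float64(363.07), np.float64(370.56), 140), (np.float64(362.79), np.float64(370.35), 104), (np.float64(362.78), np.float64(370.35), 103)]
clock: 11.95
position: [645.8, 70.1, 122.3]
tcp_rot: [-0.001, -0.039, 0.999, 0.0]
ft_force: [-1.1, 0.0, -2.1]
grip_width: 27.4
[(np.float64(363.1), np.float64(370.56), 141), (np.float64(362.75), np.float64(370.34), 103), (np.float64(362.77), np.float64(370.36), 102)]
```

View pics/p9.png

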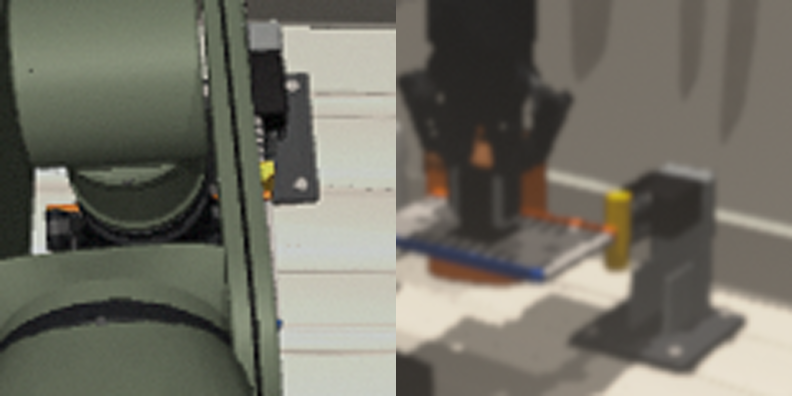

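The blade is still out (edges unchanged) and the orange corner at (612,235) is just short of it. I'll advance.

```bash
python3 -m creep '[[0.2,0,0,0,0,0,255],[0.5,0,0,0,0,0,255],[0.5,0,0,0,0,0,255],[0.5,0,0,0,0,0,255]]'
python3 - <<'E'
from ed import *
print(edges("s10"))
E
python3 -m creep '[[0.2,0,0,0,0,0,255],[0.4,0,0,0,0,0,255],[0.4,0,0,0,0,0,255],[0.4,0,0,0,0,0,255]]'
python3 - <<'E'
from ed import *
print(edges("s11"))
E
```

```text
clock: 12.45
position: [650.6, 70.2, 122.3]
tcp_rot: [-0.001, -0.039, 0.999, 0.001]
ft_force: [-1.6, 0.1, -1.8]
grip_width: 27.5
[(np.float64(364.07), np.float64(371.26), 126), (np.float64(363.77), np.float64(371.29), 102), (np.float64(363.77), np.float64(371.39), 102)]
clock: 12.9
position: [654.5, 70.3, 122.2]
tcp_rot: [-0.001, -0.039, 0.999, 0.001]
ft_force: [-2.9, 1.6, -3.0]
grip_width: 27.1
[(np.float64(364.83), np.float64(372.26), 109), (np.float64(364.77), np.float64(372.0), 102), (np.float64(364.8), np.float64(372.03), 102)]
```

Contact is at x of about 646 and deflection is now about 8 mm. I'll back off 1.5 mm and draw.

```bash
python3 -m creep '[[-0.15,0,0,0,0,0,255],[-0.03,-1.5,0,0,0,0,255],[0.09,-3,0,0,0,0,255],[0.2,-4.5,0,0,0,0,255],[0.32,-6,0,0,0,0,255],[0.4,-7.0,0,0,0,0,255],[0.4,-7.0,0,0,0,0,255],[0.4,-7.0,0,0,0,0,255]]'
python3 - <<'E'
from ed import *
Rs,_=pose([0,0,0,.0777+np.pi]);Rz,_=pose([0,0,0,.0777])
rel(np.r_[701,1.7,110]+Rz@[-44,0,13],Rs@F);print(edges("s12"))
E
```

```text
clock: 13.75
position: [658.8, -0.9, 122.4]
tcp_rot: [-0.001, -0.038, 0.999, 0.0]
ft_force: [-2.1, -1.6, -2.8]
grip_width: 27.2
at [658.8  -0.9 122.4] F [-2.1 -1.6 -2.8] w 27.2 t 13.75 j [-0.02  0.53  1.51  0.    1.1  -1.67]
shift cm [-0.17 -0.09  0.06] turn [-0.   -0.07  0.09]
[(np.float64(366.43), np.float64(372.36), 82), (np.float64(366.43), np.float64(372.5), 77), (np.float64(366.2), np.float64(372.46), 77)]
```

```bash
python3 -m creep '[[0,0,0,0,0,0,255],[0.12,-1.5,0,0,0,0,255],[0.23,-3,0,0,0,0,255],[0.35,-4.5,0,0,0,0,255],[0.47,-6,0,0,0,0,255],[0.55,-7.0,0,0,0,0,255],[0.55,-7.0,0,0,0,0,255],[0.55,-7.0,0,0,0,0,255]]'
python3 - <<'E'
from ed import *
Rs,_=pose([0,0,0,.0777+np.pi]);Rz,_=pose([0,0,0,.0777])
rel(np.r_[701,1.7,110]+Rz@[-44,-70,13],Rs@F);print(edges("s13"))
E
```

```text
clock: 14.6
position: [664.3, -70.9, 122.4]
tcp_rot: [-0.001, -0.038, 0.999, 0.0]
ft_force: [-1.7, -2.0, -3.3]
grip_width: 27.6
at [664.3 -70.9 122.4] F [-1.7 -2.  -3.3] w 27.6 t 14.6 j [-0.12  0.54  1.49 -0.    1.12 -1.77]
shift cm [-0.17 -0.06  0.06] turn [ 0.   -0.07  0.08]
[(np.float64(364.63), np.float64(369.64), 116), (np.float64(364.46), np.float64(369.71), 103), (np.float64(364.46), np.float64(369.79), 105)]
```

Deflection is about 7.5 mm by the left edge at the far end, so the orange edge is done. The two contact positions put the TCP offset at about 0.3 mm. Next: back off and go above the tray.

```bash
python3 -m creep '[[-4,0,0,0,0,0,255],[-8,2,0,0,0,-2,255],[-10,6,0,0,0,-4,255],[-11.2,11,0,0,0,-6,255],[-11.2,16,0,0,0,-8,255],[-11.2,20,0,0,0,-10.3,255],[-11.2,22.2,0,0,0,-10.3,255],[-11.2,22.2,0,0,0,-10.3,255]]'
python3 -m creep '[[0,0,-1.5,0,0,0,255],[0,0,-3,0,0,0,255],[0,0,-3,0,0,0,255],[0,0,-3,0,0,0,255]]'
python3 - <<'E'
from ed import *
q=[551.6,150.7,30,-.1013+np.pi]
rel(np.r_[551.6,150.7,90],pose(q)[0]@F)
from bench import grab_frame
t=grab_frame("top");s=grab_frame("scene");pickle.dump((t,s),open("h1.pkl","wb"));s0=pickle.load(open("scene0.pkl","rb"));t0=pickle.load(open("top0.pkl","rb"))
c=lambda f,y,x,w=110,h=80:cv2.resize(f["img"][y:y+h,x:x+w,::-1],None,fx=3.6,fy=3.6,interpolation=cv2.INTER_CUBIC)
cv2.imwrite("pics/hov.png",np.vstack([np.hstack([c(s,155,225),c(s0,155,225)]),np.hstack([c(t,180,200),c(t0,180,200)])]))
E
```

```text
clock: 15.45
position: [553.1, 156.3, 123.1]
tcp_rot: [0.001, 0.049, 0.999, 0.002]
ft_force: [0.2, -0.2, -2.0]
grip_width: 27.1
clock: 15.85
position: [552.7, 151.9, 92.7]
tcp_rot: [-0.0, 0.052, 0.999, 0.001]
ft_force: [-0.2, 0.3, -2.7]
grip_width: 27.4
at [552.7 151.9  92.7] F [-0.2  0.3 -2.7] w 27.4 t 15.85 j [ 0.25  0.44  1.76  0.    0.94 -1.22]
shift cm [-0.11 -0.12 -0.27] turn [-0.08 -0.02  0.1 ]
```

View pics/hov.png

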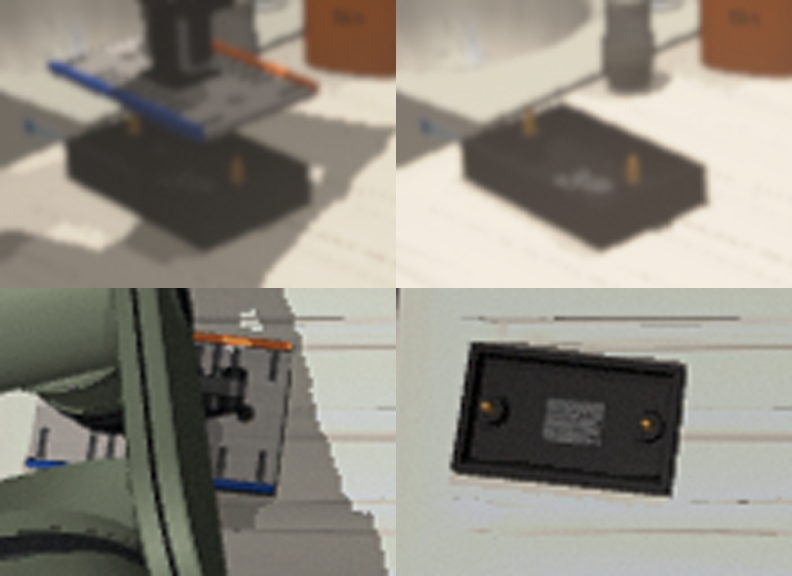

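Scene hover panel: blue corners at (50,64) and (204,127), orange corner at (318,84), pins clear below. I'll compare the cover and tray fits camera by camera so the calibration bias cancels.

Run:
```python
from ed import *
t,s=pickle.load(open("h1.pkl","rb"));S=lambda p:crop2px(p,3.6,(225,155));TT=lambda p:crop2px(p,3.6,(200,180))
def fit(items,q0,fz=None):
    def r(q):
        q=np.array(q)
        if fz is not None:q[2]=fz
        Rm,p=pose(q);return np.concatenate([(proj(f,np.array(M,float)@Rm.T+p)-px).ravel() for f,M,px in items])
    o=least_squares(r,q0,x_scale=[10,10,10,.1]);return np.r_[o.x[:3],np.degrees(o.x[3])].round(2),np.abs(o.fun).max().round(2)
# cover (yaw+pi): blue = -x side in world
cs=(s,[[50,-80,8],[50,80,8],[-50,80,8]],S([(50,62),(204,127),(318,85)]))
ct=(t,[[-50,80,8],[50,-80,8],[50,80,8]],TT([(292,53),(27,171),(277,197)]))
ts=(s,[[45,75,30],[-45,-75,30],[45,-75,30],[0,55,44],[0,-55,44]],S([(169,105),(205,207),(311,165),(134,113),(237,155)]))
ts=(s,[[-45,75,30],[45,-75,30],[0,55,44],[0,-55,44]],S([(66,143),(311,165),(134,113),(237,155)]))
tt=(t,[[45,75,30],[45,-75,30],[-45,-75,30],[-45,75,30],[0,55,44],[0,-55,44]],TT([(77,55),(290,75),(275,207),(56,182),(90,120),(249,136)]))
q=[552,151,77,np.pi-.1]
print("tcp",sense()["position"])
print("cover both",fit([cs,ct],q))
for z in(78,82):print(z,"scene",fit([cs],q,z),"top",fit([ct],q,z))
q=[552,151,0,-.1]
print("tray both",fit([ts,tt],q),fit([ts,tt],q,0));print("scene",fit([ts],q,0),"top",fit([tt],q,0))
```

```text
tcp [553.15890197 152.04703739  93.34979722]
cover both (array([556.62, 151.49,  76.65, 173.82]), np.float64(1.91))
78 scene (array([554.31, 151.22,  71.91, 174.14]), np.float64(1.39)) top (array([557.37, 150.16,  76.68, 173.64]), np.float64(1.2))
82 scene (array([548.18, 144.58,  77.  , 173.87]), np.float64(1.76)) top (array([556.86, 149.61,  76.84, 173.63]), np.float64(1.32))
tray both (array([552.17, 151.22,  -2.31,  -5.88]), np.float64(1.04)) (array([551.49, 150.49,   0.  ,  -5.92]), np.float64(1.35))
scene (array([548.97, 148.16,   0.  ,  -6.14]), np.float64(1.01)) top (array([551.92, 150.72,   1.1 ,  -5.87]), np.float64(0.66))
```

The tray is consistent at (552, 151) with yaw −5.9°. I'll lower slowly and feel for the pins.

```bash
python3 -m creep '[[-0.1,-0.1,-1,0,0,0,255],[-0.1,-0.1,-2,0,0,0,255],[-0.1,-0.1,-2.8,0,0,0,255],[-0.1,-0.1,-3.1,0,0,0,255],[-0.1,-0.1,-3.1,0,0,0,255]]'
python3 -m creep '[[0,0,-0.2,0,0,0,255],[0,0,-0.4,0,0,0,255],[0,0,-0.6,0,0,0,255],[0,0,-0.6,0,0,0,255]]'
python3 -c "
from bench import sense;print({k:sense()[k].round(2) for k in('ft_force','moment','position')})"
```

```text
clock: 16.45
position: [550.8, 151.0, 60.5]
tcp_rot: [-0.001, 0.051, 0.999, 0.0]
ft_force: [-0.5, 0.0, -1.4]
grip_width: 27.3
clock: 16.85
position: [551.1, 151.1, 55.2]
tcp_rot: [-0.001, 0.051, 0.999, 0.0]
ft_force: [-0.5, -0.6, -1.8]
grip_width: 27.3
{'ft_force': array([-0.51, -0.58, -1.83]), 'moment': array([-0.01, -0.03, -0.02]), 'position': array([551.13, 151.11,  55.21])}
```

```bash
python3 -m creep '[[0,0,-0.15,0,0,0,255],[0,0,-0.3,0,0,0,255],[0,0,-0.45,0,0,0,255],[0,0,-0.45,0,0,0,255]]'
python3 -m creep '[[0,0,-0.1,0,0,0,255],[0,0,-0.2,0,0,0,255],[0,0,-0.3,0,0,0,255],[0,0,-0.3,0,0,0,255]]'
python3 -c "
from bench import sense;print({k:sense()[k].round(2) for k in('ft_force','moment','position')})"
```

```text
clock: 17.25
position: [551.1, 151.1, 50.6]
tcp_rot: [-0.001, 0.051, 0.999, 0.0]
ft_force: [0.6, -0.2, -2.6]
grip_width: 27.5
clock: 17.65
position: [551.1, 151.1, 47.7]
tcp_rot: [-0.001, 0.051, 0.999, 0.0]
ft_force: [-0.7, -0.2, -3.0]
grip_width: 27.3
{'ft_force': array([-0.7 , -0.19, -3.03]), 'moment': array([-0.01,  0.02, -0.01]), 'position': array([551.14, 151.09,  47.7 ])}
```

```bash
for i in 1 2 3 4; do python3 -m creep '[[0,0,-0.1,0,0,0,255],[0,0,-0.1,0,0,0,255]]' | egrep 'position|force'; done
```

```text
position: [551.2, 151.1, 46.8]
ft_force: [1.1, -0.3, -3.0]
position: [551.2, 151.1, 45.8]
ft_force: [-1.0, 0.2, -2.8]
position: [551.4, 151.2, 45.1]
ft_force: [-0.9, -0.6, -1.8]
position: [551.4, 151.1, 45.0]
ft_force: [-3.5, -1.0, 5.7]
```

Contact came at TCP z 45.1 (underside about 30, the rim height) with the pins through. I'll release and retreat.

```bash
python3 -m creep '[[0,0,0.05,0,0,0,255],[0,0,0.05,0,0,0,120],[0,0,0.05,0,0,0,0],[0,0,0.05,0,0,0,0],[0,0,0.05,0,0,0,0],[0,0,0.05,0,0,0,0],[0,0,0.05,0,0,0,0]]'
python3 -m creep '[[0,0,1.5,0,0,0,0],[0,0,4,0,0,0,0],[0,0,8,0,0,0,0],[0,0,12,0,0,0,0],[-4,-2,15,0,0,0,0],[-8,-6,15,0,0,0,0],[-10,-11,15,0,0,0,0],[-12,-16,15,0,0,0,0]]'
python3 -m creep '[[0,-5,0,0,0,0,0],[0,-10,0,0,0,0,0],[0,-14,0,0,0,0,0],[0,-14,0,0,0,0,0],[0,-14,0,0,0,0,0]]'
python3 - <<'E'
from ed import *
from bench import grab_frame
t=grab_frame("top");s=grab_frame("scene");pickle.dump((t,s),open("e.pkl","wb"))
print("blade",ed(s))
c=lambda f,y,x,w=110,h=80:cv2.resize(f["img"][y:y+h,x:x+w,::-1],None,fx=3.6,fy=3.6,interpolation=cv2.INTER_CUBIC)
a=np.hstack([c(s,155,225),c(t,180,200)])
b=cv2.resize(s["img"][:,:,::-1],(480,300));b2=cv2.resize(t["img"][80:310,180:430,::-1],(312,300))
cv2.imwrite("pics/end.png",np.vstack([a,np.hstack([b,b2])]))
E
```

```text
clock: 19.15
position: [551.3, 151.1, 44.3]
tcp_rot: [-0.001, 0.051, 0.999, 0.001]
ft_force: [-0.3, -0.1, 1.0]
grip_width: 85.0
clock: 19.95
position: [436.2, 5.6, 194.9]
tcp_rot: [0.0, 0.05, 0.999, 0.0]
ft_force: [1.7, -0.3, 0.4]
grip_width: 85.4
clock: 20.45
position: [437.3, -134.0, 194.3]
tcp_rot: [-0.001, 0.053, 0.999, 0.001]
ft_force: [-1.0, 0.7, -0.2]
grip_width: 85.1
blade [(np.float64(354.0), np.float64(379.5), 14), (np.float64(354.11), np.float64(358.5), 16), (np.float64(354.11), np.float64(359.5), 16)]
```

View pics/end.png

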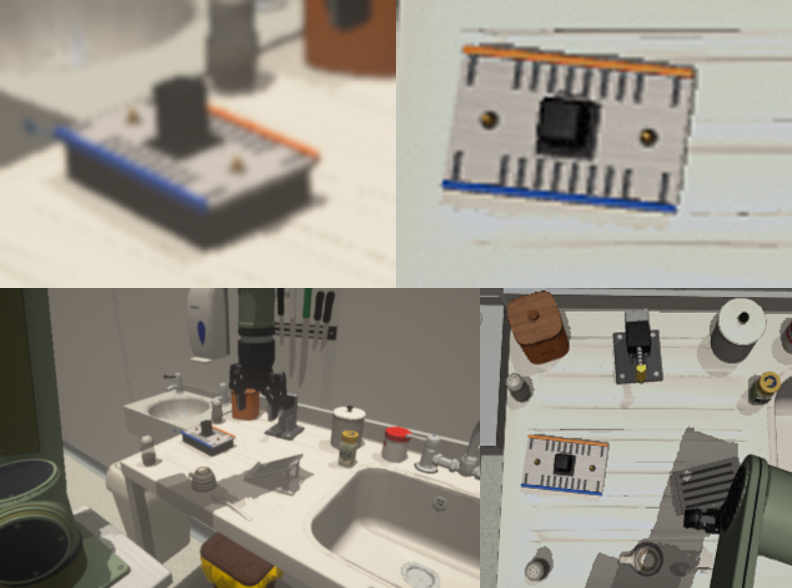

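The cover is seated flush with both pins through its holes (top panel, (488,119) and (648,136)). The shakers, jar and spoon are undisturbed and the arm is clear. I'll hand it in.

```bash
python3 -c "
from bench import sign_off,sense;print(sense()['ft_force'].round(1));print(sign_off())"
```

```text
[-0.4  0.6 -0.7]
the job is handed in; nothing more can be done
None
```

The job is done and handed in at about 20.5 s of the 62 s allowed; `sign_off()` reported no verdict. I gripped the cover by its post and lifted it off the stand. I drew the blue edge past the blade towards the sink, turned the cover half round and did the orange edge the same way. Then I lowered it over the tray pins by feel and let go.

**Scraping:** the blade was pressed back along both edges, roughly 4–9 mm by image and wrist force. These are estimates, because at mid-edge the gripper partly hid the blade. There the image gave about 9 mm and the force 7–8 mm; elsewhere the two differed by up to 2–3 mm. No reading came near the stop.

**Seating:** the cover touched down at tool height 45 mm, which puts its underside at about the rim height, with the last force reading about 6 N. The final picture shows both pins through the holes and the cover flush. The robot was clear of everything.

**Checks that failed or disagreed:**
- The last numeric check of the blade failed because the arm blocked the scene view. The top view shows the yellow blade free of the cover, but I have no measurement that it sprung fully out.
- The camera fits of the cover above the tray disagreed by about 3 mm or more. I ignored them and relied on the tray fit and on contact when lowering.
- I judged that the shakers, jar and spoon had not moved by eye only.

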